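Feel the gap of the plate stand with the taper gauge

ROBOT

A 6-joint arm with a two-finger parallel gripper is mounted at the origin on a cart in front of the work surface, level with it; the furniture and walls round the work are solid. World frame = base frame: x ahead of the robot, y to its left, z up, the work surface at z = 0. Lengths are in mm, angles in rad, forces in N, time in s.
With the tool pointing down it reaches from about 350 to 975 mm from the base axis. Payload 7.1 kg.
Tool frame: the origin (TCP) lies between the finger pads; the fingertips stand 19 mm ahead of it and the grasp point (between the pads) is the TCP (ctrl.finger_overhang is the distance from the TCP to the fingertips, in mm); z points along the fingers, y is the line along which they close (so a half turn about z gives the same grasp; the last joint's range is limited). The gripper opens to 88 mm and grips with 3 to 60 N. Pads are 20 mm wide; open, the fingers measure 115 mm over their backs; the gripper's body (75 mm by 178 mm) begins 61 mm behind the grasp point.
Start: joints at [-1.13, 0.423, 1.63, -0, 1.089, -0.019], TCP at [277.37, -560.063, 208.875] pointing down, gripper open.
Joint ranges: [-3, 3], [-0.9, 2.11], [0.09, 2.58], [-1.31, 4.45], [0.11, 2.69], [-2.54, 2.54]. Speed limits (rad/s): [2.39, 2.39, 3.01, 3.14, 3.14, 3.14].

INTERFACE

Orientations are given as a rotation vector (axis times angle).
In Python, from workcell import ctrl gives the robot as it stands. The module is installed in compiled form; this text tells all that it offers.
- The arm moves only by the tool arm_command, never from a script. Its argument "rows" is one flat list of numbers, 7 for each row, row after row: the turn, a rotation vector about the tool's x, y, z scaled (see below), then the shift along the tool's x, y, z scaled (see below), then the opening, from -1 (shut) to 1 (fully open). A call has 1 to 5 rows; each row is the pose to reach, as a shift and turn from the pose commanded when the call began, along the tool's axes at that moment, turning the shorter way round; what a row does not reach only later rows make up. The controller multiplies each number of a shift by 80 mm and each number of a turn by 180 degrees. A row lasts 1/10 s, in which the tool goes at most 50 mm and 8.59 degrees, less where a joint would pass 70% of its speed; a pose out of reach is approached as far as the arm can. A call with a number of a shift or a turn outside -1 to 1 is refused whole. A call with a gripper value outside its range is refused whole. The fingers move at their own pace and stop on an object; the grip force is fixed at half the most. Time passes only in rows, so rows that repeat a pose let the fingers close. It gives the time, the measured TCP pose, the force, the opening and the grip force at its end, in the units of the state.
- ctrl.get_obs(): the state, without advancing time (a new reading comes with each control period).
- ctrl.get_image(name): name is "side" or "top"; returns (picture, depth): 480x640x3 uint8, red, green, blue; 480x640 float32, mm along the optical axis (not along the pixel's ray), 0 where there is no reading.
- ctrl.camera_params(name): a dict with "camera_matrix" (3x3 intrinsics, pixels), "world_to_cam" (4x4, takes a point from world to camera coordinates). Camera axes: x right, y down, z forward; pixel columns grow to the right and rows downward; lengths in mm; the calibration is good to about 2 mm. A picture is of the moment at which its call begins. camera_params takes no time and is no camera call.
- ctrl.close_job(): hands the job in; it is judged then, once.
The state is a dict: "t": time; "qpos": joint angles; "qvel": joint speeds; "joint_torque": joint torques, N m; "ee_pos": TCP position; "orientation": TCP orientation; "ft_force": force on the tool from outside, world axes, zero at the start; "moment": the same for the moment, N m; "width": finger opening in mm; "grasp_force": force on a finger pad.
Only numpy, scipy, OpenCV 4.12 (cv2) and the standard library are available. Lean on these libraries where they do the work, as an engineer would, in place of code of your own. Each camera call takes 0.05 s, during which the arm holds its last target. There are 200 camera calls.

TASK

Check the gap between the two upright plates of the plate stand: draw the taper gauge up out of its holder by the handle, line its blade up with the gap and slide it straight down between the plates until it drags snugly against both of them. Do not force it: the sprung plate must not be wedged back more than about 3 mm, and the handle must not come down onto the plates. Finish while holding the gauge upright and still at that depth, without letting go, and leave the other things on the bench where they are.

Things in the scene. Friction and masses are not known exactly. Their poses are not given: they have to be found in the camera images.
- gauge_grip (a point): centre of the taper gauge's black handle, a block 14 mm thick (x), 46 mm wide (y), 50 mm high (z, up); grip it across the 14 mm. A symmetrical steel wedge blade hangs from it, 70 mm long, 26 mm wide (y); its thickness (x) grows evenly from 2.5 mm at the tip to 8.5 mm at the handle. At the start it stands upright in its holder, the handle's underside on the holder's top. About 90 g.
- gauge_tip (a point): middle of the blade's lower end, 95 mm below the handle's centre; axes as for the handle.
- gauge: the taper gauge (handle and blade); origin at the blade's tip, axes as for the handle. Either face of the blade may be to the front.
- holder: fixed white block 40 mm (x) by 64 mm (y) by 78 mm high with an upright slot in which the blade hangs with about 1 mm of play; origin at the centre of its underside. The blade must rise 70 mm to be clear of it.
- stand: grey base of the plate stand, fixed, 110 mm (x) by 130 mm (y); origin at the centre of its underside, x across the gap, y along the plates. The carriage with both plates floats on the base up to 5 mm either way along x on very soft springs (0.06 N/mm), so it centres itself on a blade that enters a little off-centre.
- set_edge (a point): middle of the gap's entry edge on the inner face of the front (-x of the stand) aluminium plate, 115 mm above the worktop; stand's axes. The gap is 3.6 to 5.1 mm, set differently each time, and equally wide and open for over 80 mm below. Above the edge both plates flare out at 40 degrees, up to 122 mm above the worktop, where the mouth is 15 mm wide or more. Plates 80 mm long along y.
- sprung_edge (a point): the same point on the rear plate, which is pressed towards the front one by a spring; axes are the stand's. The middle between the two edge points is the middle of the gap.
- set_plate: the front plate; it stays at its setting on the carriage.
- sprung_plate (a joint): how far the rear plate is pushed back from its rest, in m: 0 at rest, stop at 0.008; spring 4 N/mm. With the wedge in contact, each mm of push-back takes 11.7 mm of further depth, and the drag rises by about 4 to 7 N per mm.
- dropper_3: small loose dropper bottle, 30 mm across and 78 mm high, nearer the robot between stand and holder: leave alone.
- bench_timer: loose bench timer, 60x70x16 mm, lying on the left: leave alone.
- petri_1: loose round dish, 62 mm across, 13 mm high, behind the stand: leave alone.
- marker_pen: loose pen, 135 mm long, lying near the front edge at the right: leave alone.
- tape_roll: loose roll of tape lying flat, 100 mm across, 25 mm high, at the right: leave alone.
- kit_urea: loose carton, 58x100x75 mm, standing at the left: leave alone.
Things that resemble listed ones, but are neither listed nor needed, are in the scene too. Leave any blue, orange or purple look-alike of the gauge alone.

How it is judged (in metres and radians):
On the way, in this order (a step that is already met when the one before it is completed fails the run):
1. the gauge is held by its handle, drawn clear up out of the holder (contact force between gauge and the fingers above 3 N and height (world z) of gauge_tip above 0.082 m), for 0.1 s.
2. the blade's tip has entered the gap between the plates (contact force between gauge and the fingers above 3 N and z of gauge_tip in the frame of sprung_edge below -0.003 m and x of gauge_tip in the frame of sprung_edge below 0 m and x of gauge_tip in the frame of set_edge above 0 m), for 0.1 s.
At the end, for the whole second after the job is handed in: Gauge gripped, still, upright and in line with the plates (0.12 rad); tip in the gap 10 to 62 mm below the entry edges, within 28 mm of the plates' middle; over 0.8 N on the front plate, sprung plate pushed back 0.3 to 3.3 mm; bystanders moved under 15 mm (contact force between gauge and the fingers above 3 N and contact force between gauge and set_plate above 0.8 N and value of joint sprung_plate between 0.0003 and 0.0033 m and z of gauge_tip in the frame of sprung_edge between -0.062 and -0.01 m and x of gauge_tip in the frame of sprung_edge below 0 m and x of gauge_tip in the frame of set_edge above 0 m and y of gauge_tip in the frame of sprung_edge between -0.028 and 0.028 m and angle between gauge_tip's own z axis and vertical below 0.12 rad and angle between the y axis of gauge and the y axis of stand, either way round below 0.12 rad and linear speed of gauge below 0.01 m/s and distance of each of dropper_3, bench_timer, petri_1, marker_pen, tape_roll, kit_urea from where it was at the start of the episode below 0.015 m); the arm keeps its last pose, push and grip.
It fails at once if the sprung plate is wedged back by more than 4 mm (value of joint sprung_plate above 0.004 m).
It fails at once if the handle comes down onto the plates (horizontal distance between gauge_tip and sprung_edge below 0.03 m and z of gauge_tip in the frame of sprung_edge below -0.063 m).
It fails at once if a bystander is pushed from its place (distance of any of dropper_3, bench_timer, petri_1, marker_pen, tape_roll, kit_urea from where it was at the start of the episode above 0.015 m).
It also fails if it takes over 45 s, if anything falls off the work surface, if the arm or the gripper's body presses on something with over 40 N, if the wrist force passes 120 N, or if a joint passes its speed limit or range.

## Working session

There is one attempt and no reset: what is moved stays moved. The work goes in short steps, Python scripts to look and compute and a tool call to move; the robot and the scene stay as the last step left them, time stands still between calls to the robot, and variables do not carry over. Pictures are saved under pics/ and viewed, at most 10 in all, crops included, and the job is handed in when it is done.

Besides the shell and the picture viewer there is one more tool, called after ">>>" as name(argument=value, ...) on one line, values as JSON. arm_command: Moves the arm, as the interface text tells. Shifts and turns lie within -1 to 1; 1 stands for 80 mm of shift or 180 degrees of turn. Its arguments: {"type":"object","properties":{"rows":{"type":"array","items":{"type":"number"}}},"required":["rows"]}

```bash
mkdir -p pics; cat > h.py <<'E'
from workcell import ctrl
import numpy as np, cv2
def snap(n):
    im,d=ctrl.get_image(n); p=ctrl.camera_params(n)
    return im,d,np.array(p["camera_matrix"]),np.array(p["world_to_cam"])
def cloud(d,K,T):
    v,u=np.mgrid[0:d.shape[0],0:d.shape[1]]
    c=np.stack([(u-K[0,2])/K[0,0]*d,(v-K[1,2])/K[1,1]*d,d,np.ones_like(d)],-1)
    w=c@np.linalg.inv(T).T
    w=w[...,:3]; w[d==0]=np.nan
    return w
def proj(p,K,T):
    c=T@np.r_[p,1]; return (K@c[:3])[:2]/c[2]
E
python3 - <<'E'
from h import *
for n in("side","top"):
    im,d,K,T=snap(n); cv2.imwrite(f"pics/{n}0.png",im[...,::-1]); np.savez(f"{n}0.npz",im=im,d=d,K=K,T=T)
    print(n,K.round(1).tolist(),np.linalg.inv(T).round(3).tolist())
print(ctrl.get_obs())
E
```

```text
side [[543.6, 0.0, 315.8], [0.0, 543.6, 227.6], [0.0, 0.0, 1.0]] [[0.555, -0.541, 0.633, -270.492], [-0.832, -0.347, 0.432, -568.112], [-0.014, -0.766, -0.642, 965.009], [0.0, 0.0, 0.0, 1.0]]
top [[616.4, 0.0, 316.8], [0.0, 616.4, 232.7], [0.0, 0.0, 1.0]] [[-0.01, -0.994, 0.112, 409.325], [-1.0, 0.01, -0.001, -15.197], [0.0, -0.112, -0.994, 1514.136], [0.0, 0.0, 0.0, 1.0]]
{'t': 0.1, 'qpos': array([-1.13003127e+00,  4.23749570e-01,  1.63061325e+00, -1.78900237e-05,
        1.08861769e+00, -1.89783557e-02]), 'qvel': array([ 0.001415  , -0.00127466, -0.00332331,  0.00022859,  0.00031498,
        0.00130825]), 'joint_torque': array([-1.97007270e-03, -5.45615888e+01, -2.74328220e+01,  6.44406443e-02,
        1.87510526e-02, -5.24629547e-05]), 'ee_pos': array([ 277.12838764, -559.60964722,  208.18885296]), 'orientation': array([-3.05763387e+00, -7.15524294e-01,  4.80485907e-04]), 'ft_force': array([0.22992899, 0.40427045, 1.26674367]), 'moment': array([0.02307944, 0.03617727, 0.00458077]), 'grasp_force': 0.0, 'width': 87.82274634717417}
```

View pics/top0.png

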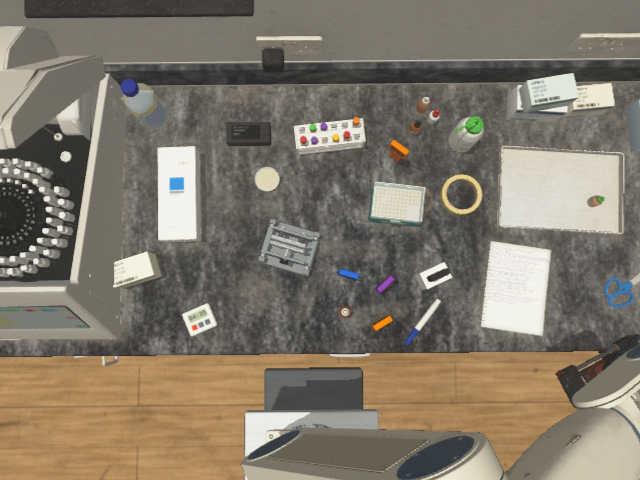

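View pics/side0.png

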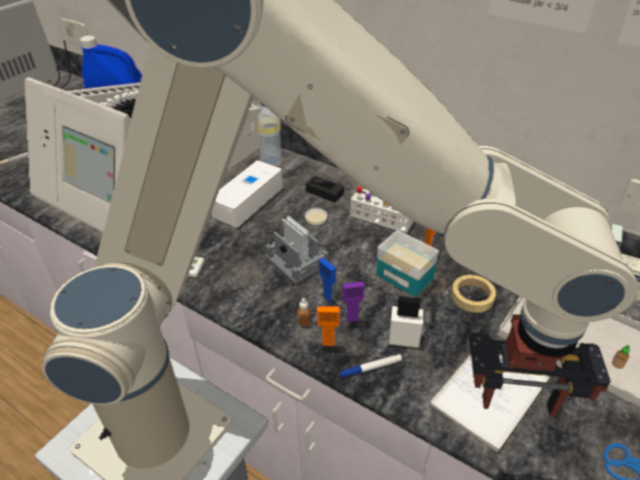

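The gauge is the black handle in the white holder, at top (435,276) and side (408,307). The look-alikes are blue at top (348,273), purple (385,284), and orange (383,323) and (399,150). The stand is at top (290,247) and the dropper at (345,312). I'll check this in one close crop.

```bash
python3 - <<'E'
from h import *
z=np.load("top0.npz"); im,d,K,T=[z[k] for k in("im","d","K","T")]
a=cv2.resize(im[210:290,250:330],(400,400),interpolation=cv2.INTER_CUBIC)
b=cv2.resize(im[255:300,410:455],(400,400),interpolation=cv2.INTER_CUBIC)
cv2.imwrite("pics/crop1.png",np.hstack([a,b])[...,::-1])
w=cloud(d,K,T)
sub=w[255:300,410:455]; g=im[255:300,410:455].astype(int).sum(-1)
for lo,hi,nm in((66,90,"holder"),(115,145,"handle")):
    m=(sub[...,2]>lo)&(sub[...,2]<hi); p=sub[m]
    r=cv2.minAreaRect(p[:,:2].astype(np.float32)); print(nm,m.sum(),np.median(p[:,2]),p[:,:2].mean(0),r)
sub=w[210:290,250:330]
for lo,hi in((3,60),(60,111),(111,135)):
    m=(sub[...,2]>lo)&(sub[...,2]<hi); p=sub[m]
    print(lo,m.sum(),np.median(p[:,2]),cv2.minAreaRect(p[:,:2].astype(np.float32)))
np.set_printoptions(linewidth=250)
print(sub[::3,10:70:3,2].round(0))
E
```

```text
holder 338 78.14218043794256 [ 468.22726496 -287.47956123] ((468.9508361816406, -291.19818115234375), (40.26003646850586, 65.65011596679688), 24.368247985839844)
handle 139 127.7086309267811 [ 468.9114981  -290.31457247] ((468.8525390625, -291.3944091796875), (14.826401710510254, 47.61306381225586), 25.333345413208008)
3 2465 11.025286140784146 ((538.7034912109375, 51.072357177734375), (195.4456024169922, 194.96864318847656), 89.50241088867188)
60 484 79.60237209089769 ((540.4334106445312, 51.70001220703125), (97.15383911132812, 84.84734344482422), 72.6738510131836)
111 244 119.15197173993272 ((542.671142578125, 51.4974365234375), (80.04667663574219, 20.15483283996582), 72.95781707763672)
[[  4.   5.  -4.   6.  -3.   0.   1.   1.   6.  -3.   0.   4.  -1.   1.   5.  -4.   3.  -6.  -2.   3.]
 [  1.  -2.  -5.   1.   3.  -4.  -4.   4.   2.  -3.   2.  -3.  -7.  -0.   3.   3.   2.  -1.   4.   1.]
 [  1.  -4.   2.   3.  -0.   5.  -1.   0.  -3.   1.   1.   1.  -2.   5.  -1.   3.  -4.   5.   2.   5.]
 [  3.   4.   3.   6.  40.  -2.  -1.   0.   0.  -3.  -1.  -0.   9.   5.  -3.   2.   2.   0.  
[... 1679 characters left out ...]
   3.  -7.  -1.  -1.   2.  13.  13.   8.  11.  14.  44.  50.  38.  -4.  -4.  -3.]
 [ -1.   0.  -1.   3.  -6.  nan   4.  -2.   3.   1.   1.   3.   1.  11.  40.  44.  26.   3.   1.  -2.]
 [  2.  -5.   1.  -2.   2.  -0.  -3.   2.  -1.  -4.  -7.   0.  -5.   1.   4.   1.  -4.  -2.   5.   1.]
 [  3.   1.  -1.   3.   7.  -1.   0.  -1.   6.   3.   0.  -0.  -4.   5.   2.  -1.  -3.   2.   1.  -2.]
 [ -1.  -0.  -2.   7.  -4.   4.   2.  -3.   4.   1.  -0.   3.   1.   4.   0.  -3.  -3.   2.   0.   3.]
 [  1.  -1.  -5.   0.  -5.   1.   1.  -3.  -3.  -6.   0.  -8.  -0.   2.   2.  -2.   3.   3.  -1.  -3.]
 [ -2.   2.  -2.   4.  -1.   4.  -1.  -3.  -2.  -5.  -0.   6.  -3.   5.  -1.   1.  -1.   0.  -2.   0.]]
```

View pics/crop1.png

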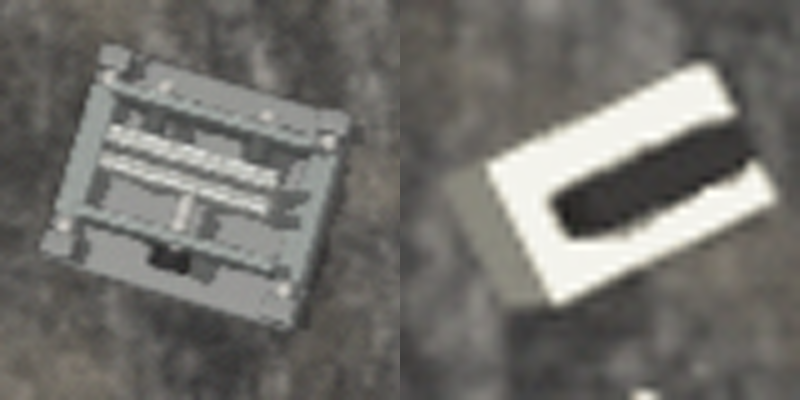

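The crop confirms the black handle in the white holder on the right. It stands at about (469,-291), with its thin axis yawed about 25°. On the left, the two pale plate tops are centred near (542,51), with the plates running at about 73°. Next I'll work out the moves.

```bash
cat >> h.py <<'E'
from scipy.spatial.transform import Rotation as Ro
def go(p,yaw):
    """tool-frame scaled delta to TCP p with tool y along world yaw (deg, mod 180), tool down"""
    o=ctrl.get_obs(); R=Ro.from_rotvec(o["orientation"])
    best=None
    for k in(0,180):
        a=np.radians(yaw+k); y=np.array([np.cos(a),np.sin(a),0]); z=np.array([0,0,-1.]); x=np.cross(y,z)
        r=(R.inv()*Ro.from_matrix(np.stack([x,y,z],1))).as_rotvec()
        if best is None or np.linalg.norm(r)<np.linalg.norm(best): best=r
    s=R.inv().apply(np.array(p)-o["ee_pos"])
    print("t",o["t"],"pos",o["ee_pos"].round(1),"F",o["ft_force"].round(2),"w",round(o["width"],1),"g",round(o["grasp_force"],1),"q",o["qpos"].round(2))
    print("turn",(best/np.pi).round(3),"shift",(s/80).round(3),"yaw now",np.degrees(np.arctan2(*R.as_matrix()[[1,0],1])).round(1))
E
python3 - <<'E'
from h import *
go([469,-291,215],25.3)
E
```

```text
t 0.1 pos [ 277.1 -559.6  208.2] F [0.23 0.4  1.27] w 87.8 g 0.0 q [-1.13  0.42  1.63 -0.    1.09 -0.02]
turn [-0.    -0.    -0.494] shift [ 3.639 -1.945 -0.082] yaw now -63.7
```

>>> arm_command(rows=[0, 0, -0.23, 1, -0.53, 0, 0, 0, 0, -0.23, 1, -0.53, 0, 0, 0, 0, -0.23, 1, -0.53, 0, 0, 0, 0, -0.23, 1, -0.53, 0, 0, 0, 0, -0.23, 1, -0.53, 0, 0])

```text
t: 0.6
ee_pos: [330.5, -485.9, 208.6]
orientation: [-2.602, -1.759, 0.0]
ft_force: [0.0, -0.0, 0.5]
width: 51.3
grasp_force: 0.0
```

```bash
python3 - <<'E'
from h import *
go([469,-291,215],25.3)
E
```

```text
t 0.6 pos [ 330.5 -485.9  208.6] F [ 0.04 -0.03  0.53] w 51.3 g 0.0 q [-0.99  0.37  1.71 -0.    1.06 -0.61]
turn [-0.    -0.    -0.262] shift [ 2.907  0.7   -0.08 ] yaw now -21.9
```

>>> arm_command(rows=[0, 0, -0.23, 1, 0.24, 0, 0, 0, 0, -0.23, 1, 0.24, 0, 0, 0, 0, -0.23, 1, 0.24, 0, 0, 0, 0, -0.23, 1, 0.24, 0, 0, 0, 0, -0.23, 1, 0.24, 0, 0])

```text
t: 1.1
ee_pos: [378.4, -419.2, 208.6]
orientation: [-1.812, -2.565, -0.0]
ft_force: [0.5, -0.2, -0.7]
width: 43.7
grasp_force: 0.0
```

```bash
python3 - <<'E'
from h import *
go([469,-291,215],25.3)
E
```

```text
t 1.1 pos [ 378.4 -419.2  208.6] F [ 0.5  -0.23 -0.65] w 43.7 g 0.0 q [-0.86  0.34  1.76 -0.    1.04 -1.2 ]
turn [-0.    -0.    -0.032] shift [ 1.132  1.603 -0.08 ] yaw now 19.5
```

>>> arm_command(rows=[0, 0, -0.032, 0.57, 0.8, 0, 0, 0, 0, -0.032, 0.57, 0.8, 0, 0, 0, 0, -0.032, 0.57, 0.8, 0, 0])

```text
t: 1.4
ee_pos: [424.9, -353.3, 208.5]
orientation: [-1.686, -2.65, -0.001]
ft_force: [-0.4, 0.0, 0.1]
width: 43.9
grasp_force: 0.0
```

```bash
python3 - <<'E'
from h import *
go([469,-291,215],25.3)
E
```

```text
t 1.4 pos [ 424.9 -353.3  208.5] F [-0.43  0.    0.13] w 43.9 g 0.0 q [-0.72  0.32  1.79  0.    1.03 -1.15]
turn [ 0.    -0.    -0.001] shift [ 0.472  0.829 -0.08 ] yaw now 25.1
```

>>> arm_command(rows=[0, 0, 0, 0.47, 0.83, 0, 0, 0, 0, 0, 0.47, 0.83, 0, 0, 0, 0, 0, 0.47, 0.83, 0, 0, 0, 0, 0, 0.47, 0.83, 0, 0])

```text
t: 1.8
ee_pos: [467.9, -294.0, 208.7]
orientation: [-1.689, -2.649, 0.001]
ft_force: [-0.2, 1.1, 0.1]
width: 43.8
grasp_force: 0.0
```

```bash
python3 - <<'E'
from h import *
go([469,-291,107],25.3)
A=[]
for n in("side","top"):
    im,d,K,T=snap(n); np.savez(f"{n}1.npz",im=im,d=d,K=K,T=T)
    u,v=proj([469,-291,125],K,T).astype(int); print(n,u,v)
    c=im[v-60:v+60,u-60:u+60].copy(); A.append(cv2.resize(c,(400,400),interpolation=cv2.INTER_CUBIC))
cv2.imwrite("pics/close2.png",np.hstack(A)[...,::-1])
E
```

```text
t 1.8 pos [ 467.9 -294.   208.7] F [-0.16  1.06  0.12] w 43.8 g 0.0 q [-0.58  0.32  1.79 -0.    1.03 -1.02]
turn [-0.    -0.    -0.002] shift [0.028 0.029 1.271] yaw now 25.0
side 408 298
top 439 274
```

View pics/close2.png

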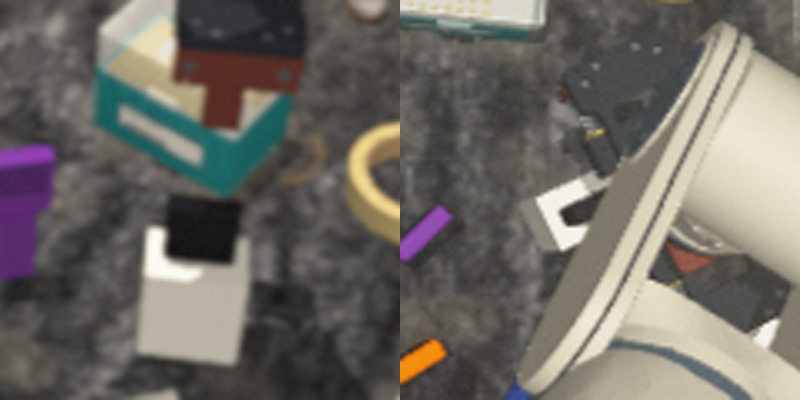

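The side view on the left shows the hand directly above the black handle at side (408,298). I'll descend now.

>>> arm_command(rows=[0, 0, 0, 0, 0, 0.4, 0, 0, 0, 0, 0, 0, 0.8, 0, 0, 0, 0, 0, 0, 0.8, 0])

```text
t: 2.2
ee_pos: [465.0, -293.2, 141.4]
orientation: [-1.688, -2.641, 0.0]
ft_force: [-1.1, 1.1, 1.0]
width: 44.2
grasp_force: 0.0
```

```bash
python3 - <<'E'
from h import *
go([469,-291,107],25.3)
E
```

```text
t 2.2 pos [ 465.  -293.2  141.4] F [-1.14  1.06  1.01] w 44.2 g 0.0 q [-0.58  0.41  1.84 -0.    0.9  -1.02]
turn [-0.001 -0.002 -0.003] shift [0.001 0.059 0.43 ] yaw now 24.8
```

>>> arm_command(rows=[0, 0, 0, 0, 0.03, 0.2, 0, 0, 0, 0, 0, 0.03, 0.42, 0, 0, 0, 0, 0, 0.03, 0.42, 0, 0, 0, 0, 0, 0.03, 0.42, 0])

```text
t: 2.6
ee_pos: [470.5, -293.5, 112.3]
orientation: [1.691, 2.647, -0.0]
ft_force: [-0.2, -0.9, 0.3]
width: 43.9
grasp_force: 0.0
```

```bash
python3 - <<'E'
from h import *
go([469,-291,107],25.3)
E
```

```text
t 2.6 pos [ 470.5 -293.5  112.3] F [-0.16 -0.9   0.29] w 43.9 g 0.0 q [-0.58  0.45  1.85 -0.    0.83 -1.01]
turn [ 0.     0.    -0.002] shift [ 0.036 -0.004  0.066] yaw now 24.9
```

Now 5 mm lower, then close.

>>> arm_command(rows=[0, 0, 0, 0.03, 0, 0.06, 0, 0, 0, 0, 0.03, 0, 0.06, 0, 0, 0, 0, 0.03, 0, 0.06, -1, 0, 0, 0, 0.03, 0, 0.06, -1, 0, 0, 0, 0.03, 0, 0.06, -1])

```text
t: 3.1
ee_pos: [469.5, -290.5, 106.7]
orientation: [1.69, 2.648, -0.0]
ft_force: [-0.8, 0.1, 1.0]
width: 23.5
grasp_force: 0.0
```

>>> arm_command(rows=[0, 0, 0, 0, 0, 0, -1, 0, 0, 0, 0, 0, 0, -1, 0, 0, 0, 0, 0, 0, -1])

```text
t: 3.4
ee_pos: [469.4, -290.5, 106.5]
orientation: [1.69, 2.648, -0.0]
ft_force: [-0.9, -1.3, 0.6]
width: 13.7
grasp_force: 30.0
```

>>> arm_command(rows=[0, 0, 0, 0, 0, -0.2, -1, 0, 0, 0, 0, 0, -0.4, -1, 0, 0, 0, 0, 0, -0.6, -1, 0, 0, 0, 0, 0, -0.8, -1, 0, 0, 0, 0, 0, -1, -1])

```text
t: 3.9
ee_pos: [469.1, -290.3, 186.8]
orientation: [-1.69, -2.648, -0.0]
ft_force: [0.1, -0.3, -1.0]
width: 13.6
grasp_force: 30.0
```

>>> arm_command(rows=[0, 0, 0, 0, 0, -0.3, -1, 0, 0, 0, 0, 0, -0.6, -1, 0, 0, 0, 0, 0, -0.9, -1, 0, 0, 0, 0, 0, -0.9, -1, 0, 0, 0, 0, 0, -0.9, -1])

```text
t: 4.4
ee_pos: [469.2, -290.4, 258.1]
orientation: [1.69, 2.648, 0.0]
ft_force: [-0.8, -0.4, -1.4]
width: 13.6
grasp_force: 30.0
```

```bash
python3 - <<'E'
from h import *
# fit plate midline from first top picture + second
for f in("top0.npz","top1.npz"):
    z=np.load(f); im,d,K,T=[z[k] for k in("im","d","K","T")]
    w=cloud(d,K,T)[210:290,250:330]; m=(w[...,2]>105)&(w[...,2]<132); p=w[m][:,:2]
    print(cv2.minAreaRect(p.astype(np.float32)),np.median(p,0))
    best=None
    for a in np.arange(65,82,.5):
        n=np.array([np.sin(np.radians(a)),-np.cos(np.radians(a))]); h=np.histogram(p@n,bins=np.arange(450,580,1))[0]
        s=(h**2).sum()
        if best is None or s>best[0]: best=(s,a,h,n)
    print(best[1],[(450+i,c) for i,c in enumerate(best[2]) if c])
go([542,51.5,252],-17)
E
```

```text
((542.671142578125, 51.4974365234375), (80.04667663574219, 20.15483283996582), 72.95781707763672) [542.8129102   51.35707028]
73.0 [(493, np.int64(6)), (494, np.int64(13)), (495, np.int64(17)), (496, np.int64(14)), (497, np.int64(16)), (498, np.int64(14)), (499, np.int64(12)), (500, np.int64(14)), (501, np.int64(9)), (505, np.int64(3)), (506, np.int64(20)), (507, np.int64(16)), (508, np.int64(20)), (509, np.int64(17)), (510, np.int64(18)), (511, np.int64(12)), (512, np.int64(16)), (513, np.int64(14))]
((542.7794799804688, 51.332794189453125), (80.05106353759766, 20.444936752319336), 72.61835479736328) [543.0199657   51.21058405]
72.5 [(491, np.int64(2)), (492, np.int64(15)), (493, np.int64(13)), (494, np.int64(17)), (495, np.int64(13)), (496, np.int64(15)), (497, np.int64(16)), (498, np.int64(13)), (499, np.int64(10)), (504, np.int64(20)), (505, np.int64(17)), (506, np.int64(16)), (507, np.int64(19)), (508, np.int64(17)), (509, np.int64(16)), (510, np.int64(15)), (511, np.int64(14)), (512, np.int64(2))]
t 4.4 pos [ 469.2 -290.4  258.1] F [-0.77 -0.36 -1.42] w 13.6 g 30.0 q [-0.58  0.26  1.75  0.    1.13 -1.01]
turn [0.    0.    0.233] shift [3.493 2.625 0.076] yaw now 24.9
```

>>> arm_command(rows=[0, 0, 0.05, 0.2, 0.15, 0, -1, 0, 0, 0.1, 0.4, 0.3, 0, -1, 0, 0, 0.14, 0.6, 0.45, 0, -1, 0, 0, 0.19, 0.8, 0.6, 0, -1, 0, 0, 0.233, 1, 0.75, 0, -1])

```text
t: 4.9
ee_pos: [489.1, -191.4, 256.4]
orientation: [-2.529, -1.858, 0.003]
ft_force: [0.0, 0.8, -1.7]
width: 13.9
grasp_force: 29.9
```

```bash
python3 - <<'E'
from h import *
go([542.5,51.4,258],-17.2)
E
```

```text
t 4.9 pos [ 489.1 -191.4  256.4] F [ 0.02  0.81 -1.72] w 13.9 g 29.9 q [-0.4   0.22  1.8   0.    1.12 -0.09]
turn [-0.001 -0.    -0.001] shift [ 3.096 -0.27  -0.018] yaw now -17.4
```

>>> arm_command(rows=[0, 0, 0, 0.25, -0.02, 0, -1, 0, 0, 0, 0.5, -0.04, 0, -1, 0, 0, 0, 0.75, -0.06, 0, -1, 0, 0, 0, 1, -0.09, 0, -1])

```text
t: 5.3
ee_pos: [505.7, -113.0, 256.4]
orientation: [-2.524, -1.866, 0.003]
ft_force: [-0.4, 0.6, -0.8]
width: 13.5
grasp_force: 30.0
```

>>> arm_command(rows=[0, 0, 0, 0.25, -0.02, 0, -1, 0, 0, 0, 0.5, -0.04, 0, -1, 0, 0, 0, 0.75, -0.06, 0, -1, 0, 0, 0, 1, -0.09, 0, -1])

```text
t: 5.7
ee_pos: [522.3, -34.5, 256.4]
orientation: [-2.524, -1.867, 0.004]
ft_force: [-0.4, 0.3, -0.8]
width: 14.0
grasp_force: 30.0
```

```bash
python3 - <<'E'
from h import *
go([542.5,51.4,258],-17.2)
E
```

```text
t 5.7 pos [522.3 -34.5 256.4] F [-0.38  0.25 -0.78] w 14.0 g 30.0 q [-0.09  0.22  1.81  0.    1.12  0.21]
turn [-0.001  0.     0.001] shift [ 1.101 -0.073 -0.02 ] yaw now -17.0
```

>>> arm_command(rows=[0, 0, 0, 0.3, -0.02, 0, -1, 0, 0, 0, 0.6, -0.04, 0, -1, 0, 0, 0, 0.9, -0.06, 0, -1, 0, 0, 0, 1, -0.07, 0, -1, 0, 0, 0, 1, -0.07, 0, -1])

```text
t: 6.2
ee_pos: [540.6, 43.3, 257.0]
orientation: [-2.523, -1.869, 0.003]
ft_force: [-0.2, 0.0, -1.4]
width: 13.4
grasp_force: 30.0
```

```bash
python3 - <<'E'
from h import *
A=[]
for n in("side","top"):
    im,d,K,T=snap(n); np.savez(f"{n}2.npz",im=im,d=d,K=K,T=T)
    u,v=proj([542,51,140],K,T).astype(int); print(n,u,v)
    A.append(cv2.resize(im[v-60:v+60,u-60:u+60],(400,400),interpolation=cv2.INTER_CUBIC))
cv2.imwrite("pics/close3.png",np.hstack(A)[...,::-1])
go([542.5,51.4,215],-17.2)
E
```

```text
side 293 218
top 286 242
t 6.3 pos [540.7  42.1 257.6] F [ 0.46 -1.12 -1.9 ] w 13.5 g 30.0 q [ 0.06  0.25  1.77 -0.    1.13  0.35]
turn [-0.     0.     0.001] shift [ 0.118 -0.011  0.532] yaw now -17.0
```

View pics/close3.png

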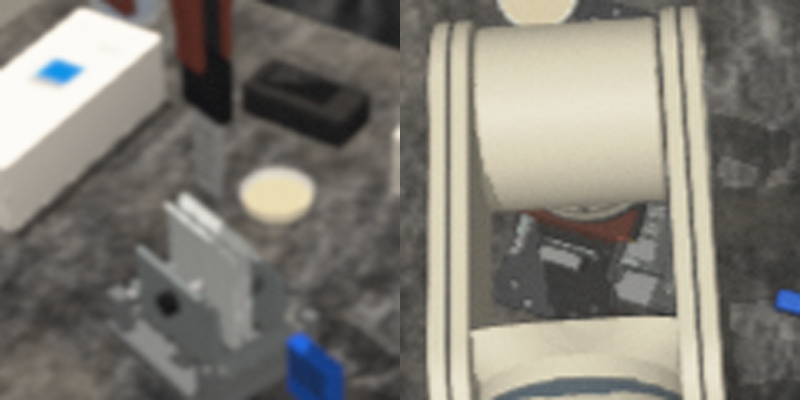

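The side view shows the blade upright just above the plates, with its tip near side (296,215). I'll compare the blade and plate offsets along the stand's x using side-camera depth, so the calibration error cancels.

```bash
python3 - <<'E'
from h import *
z=np.load("side2.npz"); im,d,K,T=[z[k] for k in("im","d","K","T")]
w=cloud(d,K,T); a=np.radians(-17.2); n=np.array([np.cos(a),np.sin(a)]); y=np.array([-n[1],n[0]])
W=w[150:290,230:360].reshape(-1,3); X=W[:,:2]@n; Y=W[:,:2]@y; Z=W[:,2]
t=np.array([540.7,42.1]); print("tcp X,Y",t@n,t@y,"target",np.array([542.5,51.4])@n,np.array([542.5,51.4])@y, proj([540.7,42.1,159],K,T))
near=(abs(X-503)<40)&(abs(Y-205)<70)
for lo,hi in((100,110),(110,115),(115,119),(119,124),(124,150),(150,156),(156,165),(165,175),(175,185),(190,205),(205,230)):
    m=near&(Z>lo)&(Z<hi)
    if m.sum(): print(lo,hi,m.sum(),"X",np.percentile(X[m],[2,25,50,75,98]).round(1),"Y",np.percentile(Y[m],[2,50,98]).round(1))
m=near&(Z>116)&(Z<130); print(np.histogram(X[m],bins=np.arange(486,524,2)))
E
```

```text
tcp X,Y 504.0697014926969 200.10656170416672 target 503.03911767910745 209.52292496198376 [296.23974699 213.78024296]
100 110 89 X [493.1 494.9 496.1 504.5 508. ] Y [166.1 198.2 247.5]
110 115 65 X [494.  495.9 504.3 506.1 509.4] Y [168.4 205.3 246.4]
115 119 66 X [494.2 503.3 505.8 508.8 513.5] Y [168.1 204.1 246.7]
119 124 70 X [491.5 494.2 507.2 509.4 513.1] Y [167.  204.  244.3]
124 150 2 X [490.7 490.9 491.2 491.4 491.6] Y [180.  204.4 228.8]
156 165 13 X [496.7 498.2 499.2 500.  502. ] Y [186.2 194.8 209.7]
165 175 28 X [496.3 497.5 498.7 500.2 502.1] Y [183.6 194.3 212.4]
175 185 28 X [496.6 498.1 499.  500.2 502.9] Y [183.8 194.2 212.2]
190 205 45 X [495.9 497.1 497.9 499.2 504.3] Y [183.2 194.3 209.3]
205 230 72 X [495.7 496.7 497.8 499.  504.2] Y [179.9 193.8 211.2]
(array([ 0,  0,  5, 14, 18,  4,  3,  0,  1, 12, 17, 32, 12,  6,  0,  0,  0,
        0]), array([486, 488, 490, 492, 494, 496, 498, 500, 502, 504, 506, 508, 510,
       512, 514, 516, 518, 520, 522]))
```

```bash
python3 - <<'E'
from h import *
z=np.load("side2.npz"); im,d,K,T=[z[k] for k in("im","d","K","T")]
a=np.radians(-17.0); n=np.array([np.cos(a),np.sin(a),0]); y=np.array([-n[1],n[0],0]); c=np.array([540.7,42.1,0])
u0,v0,S=255,165,8
o=cv2.resize(im[v0:v0+75,u0:u0+75],None,fx=S,fy=S,interpolation=cv2.INTER_CUBIC).copy()
def P(p): q=proj(p,K,T); return tuple(int((q[i]+.5-(u0,v0)[i])*S) for i in(0,1))
Q=[]
for s in(-1,1):
  for sy in(-1,1):
    A=c+n*s*1.25+y*sy*13+[0,0,159]; B=c+n*s*4.25+y*sy*13+[0,0,229]
    cv2.line(o,P(A),P(B),(255,0,0),1)
g=np.array([542.5,51.4,0])
for s in(-1,1): cv2.line(o,P(g+n*s*7.5+y*40+[0,0,122]),P(g+n*s*7.5-y*40+[0,0,122]),(0,255,0),1)
cv2.imwrite("pics/ov4.png",o[...,::-1])
E
```

```text
(no output)
```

View pics/ov4.png

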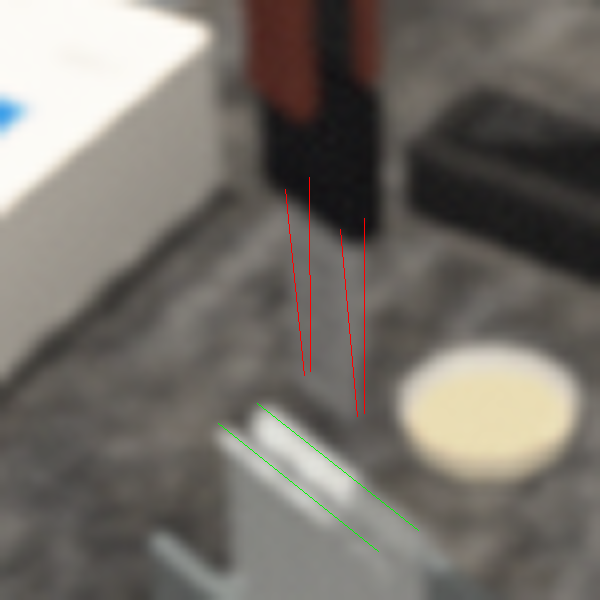

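The overlay fits. The predicted blade lines end where the tip is seen, near (330,400), and the mouth lines lie on the plate rims to within about 2 mm. I'll centre and go down to just above the mouth.

>>> arm_command(rows=[0, 0, 0, 0.06, -0.01, 0.1, -1, 0, 0, 0, 0.12, -0.01, 0.2, -1, 0, 0, 0, 0.12, -0.01, 0.32, -1, 0, 0, 0, 0.12, -0.01, 0.4, -1, 0, 0, 0, 0.12, -0.01, 0.4, -1])

```text
t: 6.8
ee_pos: [542.4, 51.9, 225.0]
orientation: [-2.525, -1.867, 0.004]
ft_force: [-0.4, 0.2, -1.1]
width: 13.6
grasp_force: 30.0
```

>>> arm_command(rows=[0, 0, 0, 0, 0, 0, -1, 0, 0, 0, 0, 0, 0, -1, 0, 0, 0, 0, 0, 0, -1])

```text
t: 7.1
ee_pos: [543.6, 52.1, 226.9]
orientation: [2.526, 1.868, 0.001]
ft_force: [0.1, -0.2, -0.8]
width: 13.7
grasp_force: 30.0
```

```bash
python3 - <<'E'
from h import *
go([542.5,51.4,208],-17.2); print(ctrl.get_obs()["moment"].round(2))
E
```

```text
t 7.1 pos [543.6  52.1 226.9] F [ 0.13 -0.17 -0.79] w 13.7 g 30.0 q [ 0.07  0.29  1.79 -0.    1.07  0.37]
turn [ 0.    -0.     0.001] shift [-0.012 -0.011  0.236] yaw now -17.0
[-0.03 -0.04  0.  ]
```

>>> arm_command(rows=[0, 0, 0, 0, -0.01, 0.05, -1, 0, 0, 0, 0, -0.01, 0.1, -1, 0, 0, 0, 0, -0.01, 0.15, -1, 0, 0, 0, 0, -0.01, 0.2, -1, 0, 0, 0, 0, -0.01, 0.2, -1])

```text
t: 7.6
ee_pos: [542.1, 52.3, 209.7]
orientation: [-2.525, -1.868, 0.002]
ft_force: [0.6, 0.2, -1.1]
width: 13.7
grasp_force: 30.0
```

>>> arm_command(rows=[0, 0, 0, 0, 0, 0.03, -1, 0, 0, 0, 0, 0, 0.06, -1, 0, 0, 0, 0, 0, 0.06, -1, 0, 0, 0, 0, 0, 0.06, -1, 0, 0, 0, 0, 0, 0.06, -1])

```text
t: 8.1
ee_pos: [542.7, 52.3, 205.8]
orientation: [2.526, 1.868, 0.0]
ft_force: [0.4, 0.1, -0.8]
width: 13.6
grasp_force: 29.9
```

```bash
python3 - <<'E'
from h import *
go([542.5,51.4,200],-17.2); print(ctrl.get_obs()["moment"].round(2))
im,d,K,T=snap("side"); np.savez("side3.npz",im=im,d=d,K=K,T=T)
cv2.imwrite("pics/in5.png",cv2.resize(im[165:240,255:330],None,fx=8,fy=8,interpolation=cv2.INTER_CUBIC)[...,::-1])
E
```

```text
t 8.1 pos [542.7  52.3 205.8] F [ 0.4   0.12 -0.84] w 13.6 g 29.9 q [0.07 0.31 1.81 0.   1.02 0.37]
turn [ 0.    -0.     0.001] shift [-0.012  0.002  0.072] yaw now -17.0
[-0.05 -0.1   0.01]
```

View pics/in5.png

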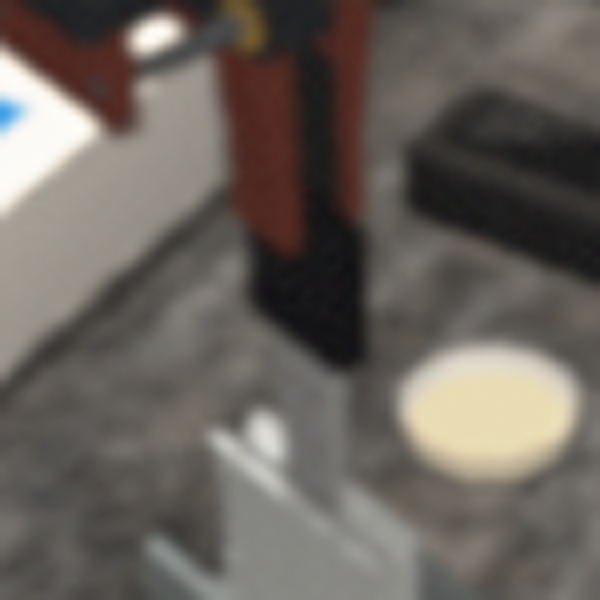

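The blade runs down between the two rims, behind the front rim at about (300,480), with no contact force. I'll keep sliding down in small steps and watch the force.

>>> arm_command(rows=[0, 0, 0, 0, 0, 0.02, -1, 0, 0, 0, 0, 0, 0.04, -1, 0, 0, 0, 0, 0, 0.06, -1, 0, 0, 0, 0, 0, 0.06, -1, 0, 0, 0, 0, 0, 0.06, -1])

```text
t: 8.65
ee_pos: [542.5, 52.3, 200.8]
orientation: [-2.526, -1.868, 0.0]
ft_force: [0.8, -0.1, -1.9]
width: 14.0
grasp_force: 29.9
```

>>> arm_command(rows=[0, 0, 0, 0, 0, 0.02, -1, 0, 0, 0, 0, 0, 0.04, -1, 0, 0, 0, 0, 0, 0.05, -1, 0, 0, 0, 0, 0, 0.05, -1, 0, 0, 0, 0, 0, 0.05, -1])

```text
t: 9.15
ee_pos: [542.6, 52.3, 196.8]
orientation: [-2.526, -1.868, 0.0]
ft_force: [0.3, -0.8, -1.1]
width: 13.8
grasp_force: 29.9
```

>>> arm_command(rows=[0, 0, 0, 0, 0, 0.02, -1, 0, 0, 0, 0, 0, 0.04, -1, 0, 0, 0, 0, 0, 0.05, -1, 0, 0, 0, 0, 0, 0.05, -1, 0, 0, 0, 0, 0, 0.05, -1])

```text
t: 9.65
ee_pos: [542.6, 52.3, 192.8]
orientation: [-2.526, -1.868, 0.0]
ft_force: [0.5, 0.4, -1.4]
width: 13.5
grasp_force: 29.9
```

>>> arm_command(rows=[0, 0, 0, 0, 0, 0.02, -1, 0, 0, 0, 0, 0, 0.04, -1, 0, 0, 0, 0, 0, 0.05, -1, 0, 0, 0, 0, 0, 0.05, -1, 0, 0, 0, 0, 0, 0.05, -1])

```text
t: 10.15
ee_pos: [542.5, 52.3, 188.8]
orientation: [-2.526, -1.868, 0.0]
ft_force: [0.5, -0.4, -0.5]
width: 13.6
grasp_force: 29.9
```

>>> arm_command(rows=[0, 0, 0, 0, 0, 0.02, -1, 0, 0, 0, 0, 0, 0.04, -1, 0, 0, 0, 0, 0, 0.05, -1, 0, 0, 0, 0, 0, 0.05, -1, 0, 0, 0, 0, 0, 0.05, -1])

```text
t: 10.65
ee_pos: [542.4, 52.3, 184.7]
orientation: [-2.526, -1.868, 0.0]
ft_force: [0.1, -0.4, -2.6]
width: 13.5
grasp_force: 29.9
```

>>> arm_command(rows=[0, 0, 0, 0, 0, 0.02, -1, 0, 0, 0, 0, 0, 0.04, -1, 0, 0, 0, 0, 0, 0.05, -1, 0, 0, 0, 0, 0, 0.05, -1, 0, 0, 0, 0, 0, 0.05, -1])

```text
t: 11.15
ee_pos: [542.6, 52.3, 180.8]
orientation: [-2.526, -1.868, 0.0]
ft_force: [-0.2, -0.2, -1.2]
width: 13.6
grasp_force: 30.0
```

No force yet at about 33 mm nominal depth, so I'll check the state and look.

```bash
python3 - <<'E'
from h import *
im,d,K,T=snap("side"); np.savez("side4.npz",im=im,d=d,K=K,T=T)
go([542.5,51.4,176],-17.2); print(ctrl.get_obs()["moment"].round(2))
o=cv2.resize(im[165:240,255:330],None,fx=8,fy=8,interpolation=cv2.INTER_CUBIC).copy()
p=ctrl.get_obs()["ee_pos"]; a=np.radians(-17.0); n=np.array([np.cos(a),np.sin(a),0]); y=np.array([-n[1],n[0],0])
for sy in(-1,1):  # predicted handle lower front edge at TCP-28.5
    q=proj(p-n*7+y*23*sy-[0,0,28.5],K,T); cv2.circle(o,(int((q[0]+.5-255)*8),int((q[1]+.5-165)*8)),4,(255,0,0),-1)
cv2.imwrite("pics/in6.png",o[...,::-1])
E
```

```text
t 11.2 pos [542.6  52.3 180.8] F [ 0.01  0.22 -0.12] w 13.7 g 30.0 q [0.07 0.34 1.83 0.   0.97 0.37]
turn [-0.    -0.     0.001] shift [-0.011  0.003  0.061] yaw now -17.0
[-0.01 -0.13  0.05]
```

View pics/in6.png

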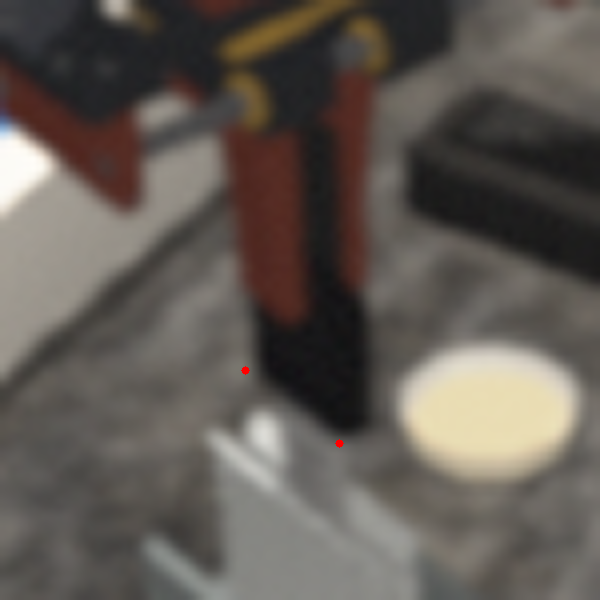

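The handle underside, around (260,378) to (348,432), is still well above the rims, and the blade is between the plates. Drag builds only about 0.5 N per mm of depth, so I'll continue in the same steps.

>>> arm_command(rows=[0, 0, 0, 0, 0, 0.02, -1, 0, 0, 0, 0, 0, 0.04, -1, 0, 0, 0, 0, 0, 0.05, -1, 0, 0, 0, 0, 0, 0.05, -1, 0, 0, 0, 0, 0, 0.05, -1])

```text
t: 11.7
ee_pos: [542.6, 52.4, 176.9]
orientation: [-2.526, -1.868, 0.0]
ft_force: [0.8, 0.8, 1.8]
width: 13.5
grasp_force: 30.0
```

>>> arm_command(rows=[0, 0, 0, 0, 0, 0.02, -1, 0, 0, 0, 0, 0, 0.04, -1, 0, 0, 0, 0, 0, 0.05, -1, 0, 0, 0, 0, 0, 0.05, -1, 0, 0, 0, 0, 0, 0.05, -1])

```text
t: 12.2
ee_pos: [542.5, 52.3, 172.8]
orientation: [-2.526, -1.868, 0.0]
ft_force: [-0.2, 0.3, 3.7]
width: 13.9
grasp_force: 30.0
```

>>> arm_command(rows=[0, 0, 0, 0, 0, 0, -1])

```text
t: 12.3
ee_pos: [542.5, 52.4, 172.8]
orientation: [-2.526, -1.868, 0.0]
ft_force: [-0.4, -0.3, 3.2]
width: 13.8
grasp_force: 30.0
```

>>> arm_command(rows=[0, 0, 0, 0, 0, 0, -1])

```text
t: 12.4
ee_pos: [542.6, 52.3, 172.9]
orientation: [-2.526, -1.868, -0.0]
ft_force: [0.4, -0.5, 2.3]
width: 13.6
grasp_force: 30.0
```

Drag is now about 4 N above baseline, so the plate is pushed back roughly 0.7 mm. Another 8 mm should centre it in the allowed band.

>>> arm_command(rows=[0, 0, 0, 0, 0, 0.02, -1, 0, 0, 0, 0, 0, 0.04, -1, 0, 0, 0, 0, 0, 0.05, -1, 0, 0, 0, 0, 0, 0.05, -1, 0, 0, 0, 0, 0, 0.05, -1])

```text
t: 12.9
ee_pos: [542.6, 52.3, 168.9]
orientation: [2.526, 1.868, 0.0]
ft_force: [0.5, -0.2, 4.6]
width: 13.4
grasp_force: 30.0
```

>>> arm_command(rows=[0, 0, 0, 0, 0, 0.02, -1, 0, 0, 0, 0, 0, 0.04, -1, 0, 0, 0, 0, 0, 0.04, -1, 0, 0, 0, 0, 0, 0.04, -1, 0, 0, 0, 0, 0, 0.04, -1])

```text
t: 13.4
ee_pos: [542.7, 52.3, 165.8]
orientation: [2.526, 1.868, 0.0]
ft_force: [0.6, -0.3, 5.2]
width: 13.7
grasp_force: 30.0
```

>>> arm_command(rows=[0, 0, 0, 0, 0, 0, -1, 0, 0, 0, 0, 0, 0, -1, 0, 0, 0, 0, 0, 0, -1, 0, 0, 0, 0, 0, 0, -1])

```text
t: 13.8
ee_pos: [542.7, 52.3, 165.8]
orientation: [2.526, 1.868, 0.0]
ft_force: [0.4, 0.0, 4.6]
width: 13.6
grasp_force: 30.0
```

```bash
python3 - <<'E'
from h import *
im,d,K,T=snap("side")
o=ctrl.get_obs(); go([542.5,51.4,165],-17.2); print(o["moment"].round(2),o["orientation"])
cv2.imwrite("pics/in7.png",cv2.resize(im[165:240,255:330],None,fx=8,fy=8,interpolation=cv2.INTER_CUBIC)[...,::-1])
E
```

```text
t 13.85 pos [542.7  52.4 165.8] F [-0.02  0.52  4.18] w 13.7 g 30.0 q [0.07 0.36 1.84 0.   0.94 0.37]
turn [ 0.    -0.     0.001] shift [-0.012  0.001  0.01 ] yaw now -17.0
[-0.04 -0.14 -0.05] [2.52581986e+00 1.86790793e+00 3.49010834e-04]
```

View pics/in7.png

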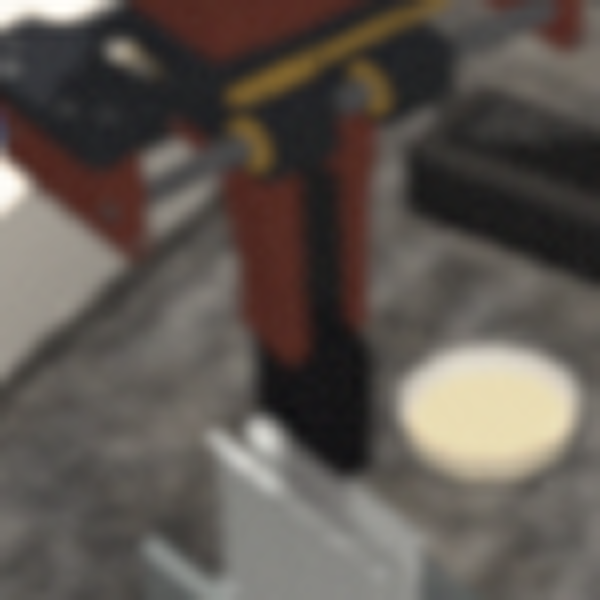

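The handle is still clear of the rims, with its lower corner at about (345,470). The gauge is upright and drags at about 5.5 N above baseline, which puts the push-back at roughly 1.0–1.4 mm. I'll hand it in.

```bash
python3 -c "
from workcell import ctrl
print(ctrl.close_job())"
```

```text
the job is handed in; nothing more can be done
None
```

I handed in the job at 13.85 s with the gauge held upright and still, about 48 mm into the gap. Drag was about 5.5 N, so I estimate the sprung plate was pushed back about 1.0–1.4 mm; no verdict came back.

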